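# Set the purge-gas valve of the rework bench

### The job

Reset the purge-gas valve, the one whose handwheel has an upright crank handle: wind it shut, clockwise seen from above, until it comes up against its stop and pause there a moment, then back it off exactly two full turns. Finish with the gripper still holding the crank handle there, the wheel at rest: do not let go. Leave the smaller plain handwheel and everything else on the bench as it is.

Things in the scene. Friction and masses are not known exactly. Their poses are not given: they have to be found in the camera images.
- crank_grip (a point): middle of the crank handle, an upright black plastic sleeve standing on the rim of the purge-gas handwheel, 24 diameter, 43 tall. This point is on the sleeve's axis, 22 above its lower end, 33 above the rim's mid-plane, 111 above the bench; it goes round the wheel's axis at 55 radius. Only this sleeve stands above the rim (the hub rises 11 above the mid-plane)
- crank: the crank handle's sleeve; origin on its axis at its lower end, 89 above the bench. It spins freely on its pin, so a gripper that holds it can go round without turning; its yaw means nothing
- wheel_hub (a point): centre of the aluminium purge-gas handwheel, on its vertical axis, in the rim's mid-plane, 78 above the bench. Rim 122 over its outside, bar 12 thick, five spokes. The wheel neither rises nor sinks. It sits on a brass valve on a fixed dark steel plate 110 x 200 with a pipe, filter bowl and gauge at most 57 tall
- wheel (a joint): angle of the purge-gas wheel in rad: 0 at its hard closed stop, growing counterclockwise seen from above as it opens, 6.283 per turn. It starts 0.3 to 1.5 turns open and can open beyond 4 turns. Turning takes about 2 to 3 N at the crank, and the wheel stays where it is left
- air_rim (a point): bystander: a point on the rim of the other, smaller plain handwheel (no crank; rim 82 over its outside, 78 above the bench, on its own dark steel plate 90 x 120), not to be turned
- screwdriver: loose bystander: screwdriver lying flat, 170 long, handle 26 thick; origin under its middle, x along the shaft
- flux_jar: loose bystander: upright white screw-top jar, 54 diameter, 65 tall; origin at the centre of its underside
- heatsink: loose bystander: finned aluminium heat sink, 60 x 60 x 30; origin at the centre of its underside
- tweezers: loose bystander: tweezers lying flat, 140 long, 8 tall; origin near the middle of the underside
- graphics_card: loose bystander: circuit board lying flat, 80 x 160, parts up to 16 tall; origin at the centre of its underside
- screw_dish: loose bystander: small steel dish, 72 diameter, 24 tall, empty; origin at the centre of its underside
Mind the look-alikes: they are no part of the job. Leave any green look-alike of the part that bears crank_grip alone.

How it is judged (in metres and radians):
On the way, in this order (a step that is already met when the one before it is completed fails the run):
1. the purge-gas valve is wound shut against its stop (value of joint wheel below 0.08 rad), for 0.2 s.
2. it is backed off two turns (value of joint wheel between 12.366 and 12.766 rad), for 0.2 s.
At the end, for the whole second after the job is handed in: the purge-gas wheel stands 2 turns (12.57 rad, within 0.2 rad) open from its stop, at rest, with the fingers still gripping the crank handle (contact force over 2 N, grasp point within 40 mm of the handle's middle) (all of step 2 and contact force between the fingers and crank above 2 N and distance between the grasp point and crank_grip below 0.04 m and velocity of joint wheel between -0.1 and 0.1 rad/s); the arm keeps its last pose, push and grip.
It fails at once if the other handwheel is turned (its rim moves over 8 mm) (distance of air_rim from where it was at the start of the episode above 0.008 m).
It fails at once if a bystander is disturbed (moved over 20 mm) (distance of any of screwdriver, flux_jar, heatsink, tweezers, graphics_card, screw_dish from where it was at the start of the episode above 0.02 m).
It also fails if it takes over 67 s, if anything falls off the work surface, if the arm or the gripper's body presses on something with over 40 N, if the wrist force passes 120 N, or if a joint passes its speed limit or range.

### The arm

A 6-joint arm with a two-finger parallel gripper is mounted at the origin on the work surface. World frame = base frame: x ahead of the robot, y to its left, z up, the work surface at z = 0. Lengths are in m, angles in degrees, forces in N, time in s.
With the tool pointing down it reaches from about 0.4 to 0.825 m from the base axis. Payload 7 kg.
Tool frame: the origin (TCP) lies on the front face of the gripper's body, between the roots of the fingers; the fingertips stand 66 mm ahead of it and the grasp point (between the pads) lies 47 mm ahead of it; z points along the fingers, y is the line along which they close (so a half turn about z gives the same grasp; the last joint's range is limited). The gripper opens to 88 mm and grips with 3 to 60 N. Pads are 19 mm wide; open, the fingers measure 130 mm over their backs; the gripper's body (78 mm by 193 mm) begins 47 mm behind the grasp point.
Start: joints at [88.47, 20.546, 0.682, 0, -70.136, -16.507], TCP at [0.209, 0.642, 0.292] pointing down, gripper open.
Joint ranges: [-176.03, 176.03], [-82.01, 121.73], [-58.28, 71.71], [-173.87, 95.51], [-174.79, -0.11], [-173.66, 173.66]. Speed limits (degrees/s): [136.94, 136.94, 172.46, 180, 180, 180].

### API

Orientations are given as [roll, pitch, yaw] about the fixed x, y, z axes, in that order (R = Rz(yaw) Ry(pitch) Rx(roll)).
In Python, from plant import ctrl gives the robot as it stands.
- The arm moves only by the tool send_rows, never from a script. Its argument "deltas" is a list of rows, each a list of 2 entries, a list of its own where there are three numbers: the shift along the tool's x, y, z each as a share of 800 mm, from -1 to 1, then the turn about the tool's z as a share of 90 degrees, from -1 to 1. A call has exactly 5 rows; each row is the pose to reach, as a shift and turn from the pose commanded when the call began, along the tool's axes at that moment; what a row does not reach only later rows make up. A row lasts 1/12 s, in which the tool goes at most 41.7 mm and 7.16 degrees, less where a joint would pass 70% of its speed; a pose out of reach is approached as far as the arm can. A call with a number of a shift or a turn outside -1 to 1 is refused whole. A call with a gripper value outside its range is refused whole. "gripper" is the opening, from 0 (shut) to 1 (fully open), set as the call begins (left out, the last holds). The fingers move at their own pace and stop on an object; the grip force is fixed at half the most. Time passes only in rows, so rows that repeat a pose let the fingers close, or fill a call up. It gives the time, the measured TCP pose, the force, the opening and the grip force at its end, in the units of the state.
- ctrl.get_obs(): the state, without advancing time (a new reading comes with each control period).
- ctrl.snapshot(name): name is "scene" or "top"; returns a dict with "color" (420x560x3 uint8, red, green, blue), "vertical_fov" (degrees; the focal length in pixels is half the picture's height over the tangent of half this angle, whatever the lens; pixels are square), "cx", "cy" (the principal point, pixels), "rvec" (rotation vector, rad) and "tvec" (3), from world to camera coordinates, as OpenCV has them. Camera axes: x right, y down, z forward; pixel columns grow to the right and rows downward; lengths in m; the calibration is good to about 2 mm. A picture is of the moment at which its call begins. There is no depth.
- ctrl.close_job(): hands the job in; it is judged then, once.
Trained networks look in a picture, given as the dict that the camera call returned (one of the last four; its "shot" number tells which), for a name from the list of things; names that differ only in an ending like _2 or _b are one class to them, and where a whole thing is asked for, a point or a joint stands for the part that bears it (a point fixed in the world has none). Each returns a list of dicts, best first, with "conf" (0 to 1); they miss things now and then, are a little off and sometimes report something else, mostly with a low value. They report only what shows in the picture. A call takes as long as a camera call. They do not tell look-alikes from the thing itself.
- ctrl.boxes_of(picture, thing): "xy" ([column, row] as shares, 0 to 1, of the picture: columns of its width, rows of its height, amid what is visible of it).
- ctrl.cut_out(picture, thing): "pixels" (420x560 bool, what is visible of it) and "xy" ([column, row] as shares, 0 to 1, of the picture: columns of its width, rows of its height, amid what is visible of it).
The state is a dict: "clock": time; "joint_pos": joint angles; "qvel": joint speeds; "tau": joint torques, N m; "tool_pos": TCP position; "orientation": TCP orientation; "force": force on the tool from outside, world axes, zero at the start; "moment": the same for the moment, N m; "opening": finger opening in m; "gripper_force": force on a finger pad.
Only numpy, scipy, OpenCV 4.12 (cv2) and the standard library are available. Lean on these libraries where they do the work, as an engineer would, in place of code of your own. Each camera call takes 0.05 s, during which the arm holds its last target. There are 200 camera calls.

## Working session

There is one attempt and no reset: what is moved stays moved. The work goes in short steps, Python scripts to look and compute and a tool call to move; the robot and the scene stay as the last step left them, time stands still between calls to the robot, and variables do not carry over. Pictures are saved under pics/ and viewed, at most 10 in all, crops included, and the job is handed in when it is done.

Besides the shell and the picture viewer there is one more tool, called after ">>>" as a command line: name --argument value ..., lists and objects as JSON in quotes. send_rows: Moves the arm, as the interface text tells. Shift numbers are shares of 800 mm and turn numbers shares of 90 degrees, none past 1 either way. Its arguments: {"type":"object","properties":{"deltas":{"type":"array","items":{"type":"array"}},"gripper":{"type":"number"}},"required":["deltas"]}

```bash
mkdir -p pics
cat > h.py <<'E'
import numpy as np,cv2
from plant import ctrl
def K(p):
    h,w=p['color'].shape[:2];f=h/2/np.tan(np.radians(p['vertical_fov'])/2)
    return np.array([[f,0,p['cx']],[0,f,p['cy']],[0,0,1.]])
def ray(p,uv,z):
    R=cv2.Rodrigues(np.array(p['rvec'],float))[0];t=np.array(p['tvec'],float).ravel()
    d=R.T@np.linalg.inv(K(p))@np.array([uv[0],uv[1],1.]);c=-R.T@t
    return c+d*(z-c[2])/d[2]
def proj(p,X):
    return cv2.projectPoints(np.array(X,float).reshape(-1,3),np.array(p['rvec'],float),np.array(p['tvec'],float),K(p),None)[0][:,0]
E
python3 - <<'E'
from h import *
print(ctrl.get_obs())
for n in("top","scene"):
    p=ctrl.snapshot(n);cv2.imwrite(f"pics/{n}0.png",p['color'][:,:,::-1])
    print(n,{k:p[k] for k in p if k!='color'}, [t for t in p])
    for th,z in(("crank_grip",.111),("wheel_hub",.078),("crank",.111),("air_rim",.078),("wheel",.078)):
        try:
            for r in ctrl.boxes_of(p,th)[:3]:
                uv=np.array(r['xy'])*[560,420];print(th,round(r['conf'],2),uv.round(1),ray(p,uv,z).round(3))
        except Exception as e: print(th,e)
E
```

```text
{'clock': 0.0, 'joint_pos': array([ 8.84696473e+01,  2.05923912e+01,  6.35026650e-01, -1.90321081e-02,
       -7.01389560e+01, -1.65076411e+01]), 'qvel': array([-0.04531031, -0.01008447, -0.01912901, -0.08986755, -0.04939502,
       -0.0095359 ]), 'tau': array([ 1.23243894e-04, -5.82721746e+01,  2.93056011e+01,  6.99725524e+00,
        6.95747993e-03, -1.54233867e-04]), 'tool_pos': array([0.20890793, 0.64145512, 0.29122477]), 'orientation': array([ 1.79902565e+02, -1.02173074e-02, -1.80444662e+01]), 'force': array([ 0.20821827, -0.00904725,  0.17571094]), 'moment': array([0.00709645, 0.00549861, 0.03588409]), 'gripper_force': 0.0, 'opening': 0.08771184598763399}
top {'vertical_fov': 46.28155752171852, 'cx': 278.86365262419804, 'cy': 213.36105881134074, 'rvec': array([ 2.15260927, -2.11253976,  0.14223521]), 'tvec': array([-0.00673525,  0.46925803,  1.33996777]), 'shot': 1} ['color', 'vertical_fov', 'cx', 'cy', 'rvec', 'tvec', 'shot']
crank_grip 0.64 [409.8 305.8] [ 0.224 -0.339  0.111]
crank_grip 0.39 [367.  201.7] [ 0.493 -0.232  0.111]
wheel_hub 0.56 [353.9 185.6] [ 0.543 -0.202  0
[... 373 characters left out ...]
986, -0.29628212]), 'tvec': array([-0.37210379, -0.15448128,  1.32582232]), 'shot': 2} ['color', 'vertical_fov', 'cx', 'cy', 'rvec', 'tvec', 'shot']
crank_grip 0.67 [101.8 260.6] [ 0.254 -0.36   0.111]
crank_grip 0.63 [233.4 278.3] [ 0.516 -0.231  0.111]
crank_grip 0.43 [291.8 237.8] [ 0.554 -0.072  0.111]
wheel_hub 0.9 [101.7 259.4] [ 0.224 -0.348  0.078]
wheel_hub 0.61 [257.8 288.5] [ 0.558 -0.206  0.078]
wheel_hub 0.55 [258.8 302.3] [ 0.58  -0.231  0.078]
crank 0.66 [229.7 276. ] [ 0.506 -0.231  0.111]
crank 0.6 [100.8 252.8] [ 0.236 -0.348  0.111]
air_rim 0.91 [348.1 177.6] [0.548 0.202 0.078]
wheel 0.93 [ 98.8 247.4] [ 0.192 -0.33   0.078]
wheel 0.58 [255.3 286.6] [ 0.551 -0.205  0.078]
```

View pics/top0.png

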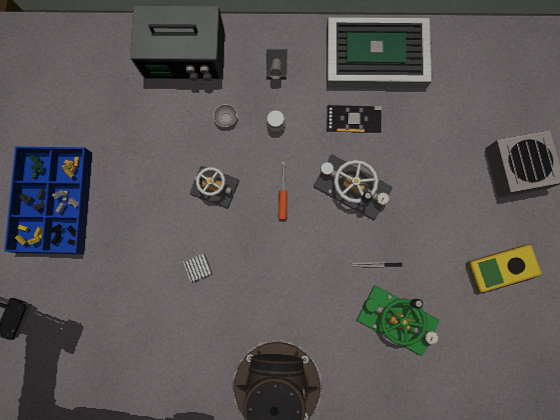

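View pics/scene0.png

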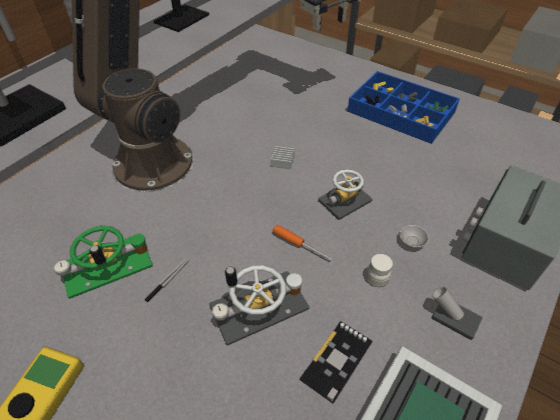

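The top view shows the grey purge-gas wheel at (356,181) with its black crank at about (367,197). In the scene view the crank is at (231,276) and the hub at (257,288). The green valve is the look-alike. Next I refine the hub and crank positions.

```bash
cat > loc.py <<'E'
from h import *
from scipy.optimize import least_squares
P=[ctrl.snapshot("top"),ctrl.snapshot("scene")]
obs=[];cr=[]
for p,near in zip(P,([367,199],[231,277])):
    for r in ctrl.cut_out(p,"crank"):
        uv=np.array(r['xy'])*[560,420]
        if np.hypot(*(uv-near))<30:
            ys,xs=np.nonzero(r['pixels']);print("crank",r['conf'],uv.round(1),len(xs),xs.min(),xs.max(),ys.min(),ys.max());cr.append([xs.mean(),ys.mean()]);break
# joint fit: rim ring brightness, hub in world
g=[cv2.GaussianBlur(cv2.cvtColor(p['color'],cv2.COLOR_RGB2GRAY),(3,3),0).astype(np.float32) for p in P]
a=np.linspace(0,2*np.pi,120,endpoint=False)
def ring(c,r,z):return np.c_[c[0]+r*np.cos(a),c[1]+r*np.sin(a),np.full(120,z)]
def score(i,c):
    s=lambda r,z:np.mean(cv2.remap(g[i],*[proj(P[i],ring(c,r,z))[:,k].astype(np.float32)[None] for k in(0,1)],cv2.INTER_LINEAR))
    return s(.055,.083)-.5*s(.066,.078)-.5*s(.042,.078)
for i in (0,1):
    b=max(((score(i,(x,y)),x,y) for x in np.arange(.53,.58,.001) for y in np.arange(-.23,-.18,.001)))
    print("hub",i,b)
b=max(((score(0,(x,y))+score(1,(x,y)),x,y) for x in np.arange(.53,.58,.001) for y in np.arange(-.23,-.18,.001)));print("hub both",b)
hub=np.array(b[1:])
f=lambda X:np.concatenate([(proj(P[i],X)[0]-cr[i]) for i in range(len(cr))])
s=least_squares(f,[.5,-.23,.111]);print("crank",s.x.round(4),s.fun.round(1),"r",np.hypot(*(s.x[:2]-hub)),np.degrees(np.arctan2(*(s.x[:2]-hub)[::-1])))
for i in (0,1):print(ray(P[i],cr[i],.111).round(4))
c=P[1]['color'].copy()
for q in proj(P[1],ring(hub,.055,.083)):cv2.circle(c,tuple(int(v) for v in q.round()),0,(255,0,0))
cv2.imwrite("pics/s1.png",cv2.resize(c[230:350,190:330,::-1],None,fx=5,fy=5))
E
python3 loc.py
```

```text
crank 0.58 [354.9 187. ] 2843 314 391 155 218
crank 0.62 [228.4 280.6] 166 225 237 269 285
hub 0 (np.float32(77.867294), np.float64(0.556), np.float64(-0.207))
hub 1 (np.float32(76.79882), np.float64(0.559), np.float64(-0.208))
hub both (np.float32(148.33427), np.float64(0.558), np.float64(-0.207))
crank [ 0.519  -0.2164  0.1031] [ 7.5  7.1  8.  -1.5] r 0.040122321558891436 -166.4967910339927
[ 0.5364 -0.1954  0.111 ]
[ 0.5113 -0.2326  0.111 ]
```

View pics/s1.png

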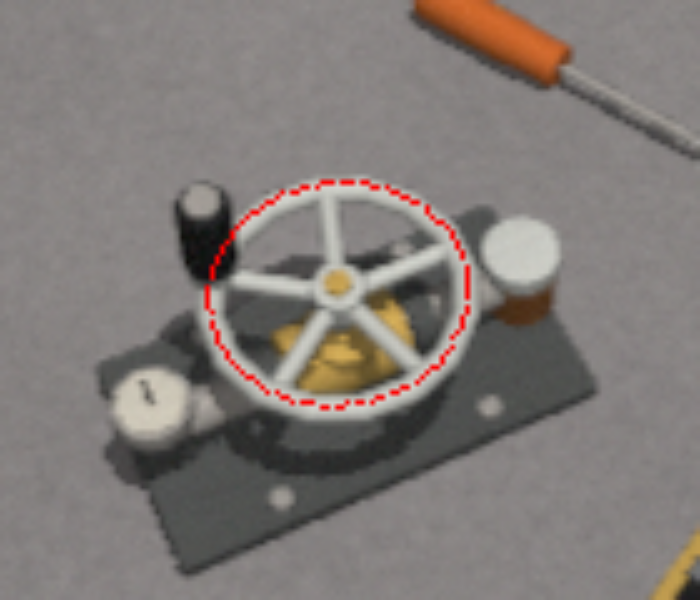

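The ring fit sits on the grey rim. The crank top is at crop (204,200) and its middle at (207,238), so the hub is at about (0.557,-0.207) and the crank at about (0.510,-0.233). Now I move over and set the yaw to 0.

>>> send_rows --deltas '[[[0.06,0.015,0],-0.05],[[0.11,0.03,0],-0.1],[[0.16,0.04,0],-0.15],[[0.21,0.05,0],-0.2],[[0.24,0.06,0],-0.2]]' --gripper 1

```text
clock: 1.22
tool_pos: [0.379, 0.5352, 0.2923]
orientation: [-180.0, -0.0, 0.2]
force: [0.4, -0.5, -0.5]
opening: 0.0876
gripper_force: 0.0
```

>>> send_rows --deltas '[[[0.008,0.048,0],0],[[0.016,0.096,0],0],[[0.024,0.144,0],0],[[0.032,0.192,0],0],[[0.04,0.24,0],0]]'

```text
clock: 1.63
tool_pos: [0.4086, 0.3428, 0.2922]
orientation: [-180.0, -0.0, -0.0]
force: [1.4, 0.1, 0.8]
opening: 0.0876
gripper_force: 0.0
```

>>> send_rows --deltas '[[[0.008,0.048,0],0],[[0.016,0.096,0],0],[[0.024,0.144,0],0],[[0.032,0.192,0],0],[[0.04,0.24,0],0]]'

```text
clock: 2.05
tool_pos: [0.4403, 0.1508, 0.2926]
orientation: [-180.0, -0.0, -0.0]
force: [1.3, -0.6, -0.8]
opening: 0.0875
gripper_force: 0.0
```

>>> send_rows --deltas '[[[0.008,0.048,0],0],[[0.016,0.096,0],0],[[0.024,0.144,0],0],[[0.032,0.192,0],0],[[0.04,0.24,0],0]]'

```text
clock: 2.47
tool_pos: [0.4722, -0.0412, 0.2927]
orientation: [-180.0, -0.1, -0.0]
force: [0.4, -0.3, 0.4]
opening: 0.0876
gripper_force: 0.0
```

>>> send_rows --deltas '[[[0.008,0.048,0],0],[[0.016,0.096,0],0],[[0.024,0.144,0],0],[[0.032,0.192,0],0],[[0.04,0.24,0],0]]'

```text
clock: 2.88
tool_pos: [0.5042, -0.2335, 0.2925]
orientation: [180.0, -0.0, -0.0]
force: [1.5, 1.3, 0.5]
opening: 0.0875
gripper_force: 0.0
```

>>> send_rows --deltas '[[[0,0,0],0],[[0,0,0],0],[[0,0,0],0],[[0,0,0],0],[[0,0,0],0]]'

```text
clock: 3.3
tool_pos: [0.5043, -0.2303, 0.2925]
orientation: [180.0, -0.0, 0.1]
force: [1.2, 0.4, -0.2]
opening: 0.0879
gripper_force: 0.0
```

>>> send_rows --deltas '[[[0.007,0.0025,0.03],0],[[0.007,0.0025,0.06],0],[[0.007,0.0025,0.09],0],[[0.007,0.0025,0.12],0],[[0.007,0.0025,0.13],0]]'

```text
clock: 3.72
tool_pos: [0.5084, -0.2318, 0.1853]
orientation: [-179.9, 0.2, 0.0]
force: [-1.1, -0.6, -0.7]
opening: 0.0873
gripper_force: 0.0
```

Run:
```python
from h import *
p=ctrl.snapshot("scene");print(ctrl.get_obs()['tool_pos'])
cv2.imwrite("pics/s2.png",cv2.resize(p['color'][190:350,150:350,::-1],None,fx=4,fy=3.7))
for r in ctrl.boxes_of(p,"crank"):
    uv=np.array(r['xy'])*[560,420];print(r['conf'],uv,ray(p,uv,.111))
```

```text
[ 0.5084017  -0.23200738  0.18520721]
0.68 [ 96.32  255.108] [ 0.232743   -0.35747111  0.111     ]
0.44 [229.88  278.208] [ 0.50943689 -0.23532022  0.111     ]
```

View pics/s2.png

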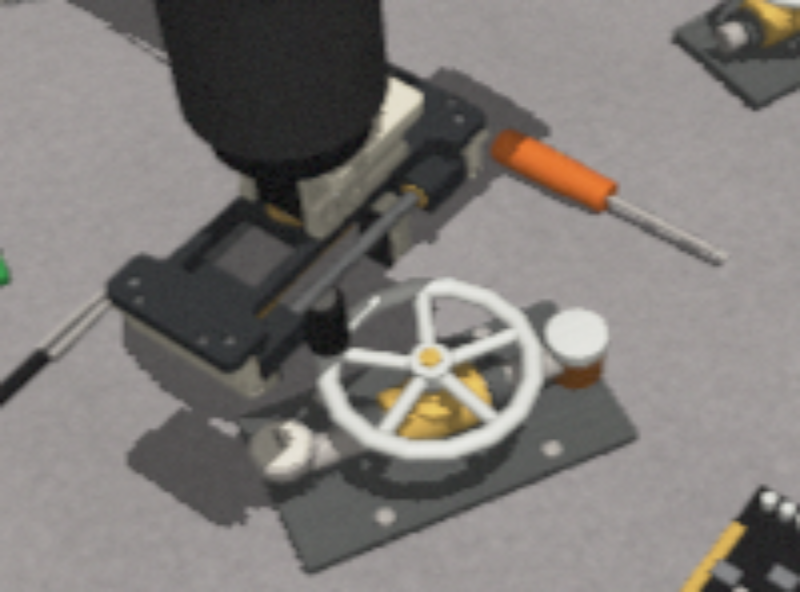

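The black sleeve at crop (325,315) stands between the open fingers. I lower further and close.

>>> send_rows --deltas '[[[0.001,0.002,0.015],0],[[0.002,0.002,0.033],0],[[0.002,0.002,0.033],0],[[0.002,0.002,0.033],0],[[0.002,0.002,0.033],0]]'

```text
clock: 4.23
tool_pos: [0.5123, -0.235, 0.1635]
orientation: [180.0, -0.1, 0.0]
force: [-0.4, -0.3, 0.1]
opening: 0.0875
gripper_force: 0.0
```

>>> send_rows --deltas '[[[0,0,0],0],[[0,0,0],0],[[0,0,0],0],[[0,0,0],0],[[0,0,0],0]]' --gripper 0

```text
clock: 4.65
tool_pos: [0.5114, -0.235, 0.162]
orientation: [180.0, -0.0, -0.0]
force: [-0.5, 0.0, -0.2]
opening: 0.0598
gripper_force: 0.0
```

>>> send_rows --deltas '[[[0,0,0],0],[[0,0,0],0],[[0,0,0],0],[[0,0,0],0],[[0,0,0],0]]'

```text
clock: 5.07
tool_pos: [0.5115, -0.2348, 0.1617]
orientation: [-180.0, -0.0, -0.0]
force: [1.0, 2.5, 0.3]
opening: 0.0265
gripper_force: 1.2
```

```bash
cat > arc.py <<'E'
import sys,json,numpy as np
# arc.py hubx huby startx starty stepdeg ncalls [a0]: rows of calls, first offset absorbs the start
hx,hy,x,y,st,n=map(float,sys.argv[1:7])
a=float(sys.argv[7]) if len(sys.argv)>7 else np.degrees(np.arctan2(y-hy,x-hx))
c=np.array([x,y])
for k in range(int(n)):
    rows=[]
    for i in range(5):
        a+=st;t=np.array([hx+.055*np.cos(np.radians(a)),hy+.055*np.sin(np.radians(a))])
        d=((t-c)*[1,-1]/.8).round(4);rows.append([[*d.tolist(),0],0])
    c=c+d*[.8,-.8];print(json.dumps(rows),"-> a %.1f at"%a,c.round(4))
E
python3 arc.py .5575 -.207 .5113 -.2347 -6 3
```

```text
[[[-0.0046, -0.0056, 0], 0], [[-0.0073, -0.0123, 0], 0], [[-0.0093, -0.0192, 0], 0], [[-0.0105, -0.0263, 0], 0], [[-0.011, -0.0335, 0], 0]] -> a -179.1 at [ 0.5025 -0.2079]
[[[0.0003, -0.0072, 0], 0], [[0.0013, -0.0143, 0], 0], [[0.003, -0.0213, 0], 0], [[0.0055, -0.028, 0], 0], [[0.0087, -0.0345, 0], 0]] -> a -209.1 at [ 0.5095 -0.1803]
[[[0.0038, -0.0061, 0], 0], [[0.0082, -0.0118, 0], 0], [[0.0132, -0.017, 0], 0], [[0.0187, -0.0216, 0], 0], [[0.0247, -0.0256, 0], 0]] -> a -239.1 at [ 0.5292 -0.1598]
```

>>> send_rows --deltas '[[[0,0,0],0],[[0,0,0],0],[[0,0,0],0],[[0,0,0],0],[[0,0,0],0]]'

```text
clock: 5.48
tool_pos: [0.5115, -0.2348, 0.1617]
orientation: [-180.0, -0.0, -0.0]
force: [1.4, 2.5, -1.5]
opening: 0.0234
gripper_force: 30.0
```

>>> send_rows --deltas '[[[-0.0046,-0.0056,0],0],[[-0.0073,-0.0123,0],0],[[-0.0093,-0.0192,0],0],[[-0.0105,-0.0263,0],0],[[-0.011,-0.0335,0],0]]'

```text
clock: 5.9
tool_pos: [0.5037, -0.2081, 0.1618]
orientation: [180.0, -0.2, -0.0]
force: [6.8, -2.1, -7.8]
opening: 0.0233
gripper_force: 30.0
```

>>> send_rows --deltas '[[[0.0003,-0.0072,0],0],[[0.0013,-0.0143,0],0],[[0.003,-0.0213,0],0],[[0.0055,-0.028,0],0],[[0.0087,-0.0345,0],0]]'

```text
clock: 6.32
tool_pos: [0.5103, -0.1808, 0.1618]
orientation: [179.9, -0.1, -0.0]
force: [5.0, -5.9, -7.0]
opening: 0.0237
gripper_force: 30.0
```

>>> send_rows --deltas '[[[0.0038,-0.0061,0],0],[[0.0082,-0.0118,0],0],[[0.0132,-0.017,0],0],[[0.0187,-0.0216,0],0],[[0.0247,-0.0256,0],0]]'

```text
clock: 6.73
tool_pos: [0.5291, -0.1606, 0.1617]
orientation: [179.9, 0.0, -0.0]
force: [0.8, -6.5, -2.4]
opening: 0.0237
gripper_force: 30.0
```

```bash
python3 arc.py .5575 -.207 .5292 -.1598 -4 20
```

```text
[[[0.0042, -0.0023, 0], 0], [[0.0086, -0.0043, 0], 0], [[0.0131, -0.006, 0], 0], [[0.0176, -0.0074, 0], 0], [[0.0223, -0.0085, 0], 0]] -> a 100.9 at [ 0.547 -0.153]
[[[0.0048, -0.0007, 0], 0], [[0.0095, -0.0012, 0], 0], [[0.0143, -0.0012, 0], 0], [[0.0191, -0.001, 0], 0], [[0.0239, -0.0004, 0], 0]] -> a 80.9 at [ 0.5662 -0.1527]
[[[0.0047, 0.0009, 0], 0], [[0.0093, 0.0022, 0], 0], [[0.0139, 0.0037, 0], 0], [[0.0183, 0.0056, 0], 0], [[0.0226, 0.0078, 0], 0]] -> a 60.9 at [ 0.5842 -0.1589]
[[[0.0041, 0.0025, 0], 0], [[0.008, 0.0052, 0], 0], [[0.0117, 0.0083, 0], 0], [[0.0152, 0.0115, 0], 0], [[0.0185, 0.015, 0], 0]] -> a 40.9 at [ 0.599  -0.1709]
[[[0.003, 0.0038, 0], 0], [[0.0058, 0.0077, 0], 0], [[0.0082, 0.0118, 0], 0], [[0.0104, 0.0161, 0], 0], [[0.0123, 0.0205, 0], 0]] -> a 20.9 at [ 0.6089 -0.1873]
[[[0.0015, 0.0046, 0], 0], [[0.0028, 0.0092, 0], 0], [[0.0037, 0.0139, 0], 0], [[0.0043, 0.0187, 0], 0], [[0.0045, 0.0235, 0], 0]] -> a 0.9 at [ 0.6125 -0.2061]
[[[-0.0001, 0.0048, 0], 0], [[-0.0005, 0.0095, 0], 0], [[-0.0013, 0.0143, 0], 0], [[-0.0023, 0.019, 0], 0], [[-0.0037, 0.0235
[... 1539 characters left out ...]
> a -199.1 at [ 0.5055 -0.1891]
[[[0.0017, -0.0045, 0], 0], [[0.0037, -0.0089, 0], 0], [[0.0061, -0.0131, 0], 0], [[0.0087, -0.0171, 0], 0], [[0.0116, -0.0209, 0], 0]] -> a -219.1 at [ 0.5148 -0.1724]
[[[0.0031, -0.0036, 0], 0], [[0.0065, -0.007, 0], 0], [[0.0102, -0.0102, 0], 0], [[0.014, -0.0131, 0], 0], [[0.018, -0.0157, 0], 0]] -> a -239.1 at [ 0.5292 -0.1598]
[[[0.0042, -0.0023, 0], 0], [[0.0086, -0.0043, 0], 0], [[0.0131, -0.006, 0], 0], [[0.0176, -0.0074, 0], 0], [[0.0223, -0.0085, 0], 0]] -> a -259.1 at [ 0.547 -0.153]
[[[0.0048, -0.0007, 0], 0], [[0.0095, -0.0012, 0], 0], [[0.0143, -0.0012, 0], 0], [[0.0191, -0.001, 0], 0], [[0.0239, -0.0004, 0], 0]] -> a -279.1 at [ 0.5662 -0.1527]
```

```bash
python3 arc.py .5575 -.207 .5292 -.1598 -2.4 30 121.0| sed 's/ //g'
```

```text
[[[0.0025,-0.0014,0],0],[[0.005,-0.0027,0],0],[[0.0076,-0.0039,0],0],[[0.0103,-0.005,0],0],[[0.013,-0.006,0],0]]->a109.0at[0.5396-0.155]
[[[0.0027,-0.0009,0],0],[[0.0055,-0.0016,0],0],[[0.0083,-0.0023,0],0],[[0.0111,-0.0028,0],0],[[0.014,-0.0032,0],0]]->a97.0at[0.5508-0.1524]
[[[0.0029,-0.0003,0],0],[[0.0057,-0.0005,0],0],[[0.0086,-0.0005,0],0],[[0.0115,-0.0005,0],0],[[0.0144,-0.0003,0],0]]->a85.0at[0.5623-0.1522]
[[[0.0028,0.0003,0],0],[[0.0057,0.0008,0],0],[[0.0085,0.0013,0],0],[[0.0113,0.002,0],0],[[0.0141,0.0028,0],0]]->a73.0at[0.5736-0.1544]
[[[0.0027,0.0009,0],0],[[0.0054,0.0019,0],0],[[0.0081,0.003,0],0],[[0.0107,0.0042,0],0],[[0.0132,0.0056,0],0]]->a61.0at[0.5842-0.1589]
[[[0.0025,0.0014,0],0],[[0.0049,0.003,0],0],[[0.0073,0.0046,0],0],[[0.0096,0.0064,0],0],[[0.0118,0.0082,0],0]]->a49.0at[0.5936-0.1655]
[[[0.0021,0.0019,0],0],[[0.0042,0.004,0],0],[[0.0061,0.0061,0],0],[[0.008,0.0083,0],0],[[0.0098,0.0105,0],0]]->a37.0at[0.6014-0.1739]
[[[0.0017,0.0024,0],0],[[0.0033,0.0048,0],0],[[0.0047,0.0072,0],0],[[0.0061,0.0098,0],0],[[0.0074,0.0123,0],0]]->a25.0at[0.6074-0.1837]
[[[0.00
[... 2424 characters left out ...]
-0.0029,0],0],[[0.0002,-0.0058,0],0],[[0.0004,-0.0086,0],0],[[0.0008,-0.0115,0],0],[[0.0013,-0.0143,0],0]]->a-191.0at[0.5035-0.1965]
[[[0.0006,-0.0028,0],0],[[0.0013,-0.0056,0],0],[[0.0022,-0.0084,0],0],[[0.0031,-0.0111,0],0],[[0.0042,-0.0138,0],0]]->a-203.0at[0.5069-0.1855]
[[[0.0012,-0.0026,0],0],[[0.0025,-0.0052,0],0],[[0.0039,-0.0077,0],0],[[0.0054,-0.0101,0],0],[[0.007,-0.0125,0],0]]->a-215.0at[0.5125-0.1755]
[[[0.0017,-0.0024,0],0],[[0.0035,-0.0046,0],0],[[0.0053,-0.0068,0],0],[[0.0073,-0.0089,0],0],[[0.0094,-0.0109,0],0]]->a-227.0at[0.52-0.1668]
[[[0.0021,-0.0019,0],0],[[0.0044,-0.0037,0],0],[[0.0067,-0.0055,0],0],[[0.009,-0.0071,0],0],[[0.0115,-0.0086,0],0]]->a-239.0at[0.5292-0.1599]
```

>>> send_rows --deltas '[[[0.0025,-0.0015,0],0],[[0.005,-0.0028,0],0],[[0.0077,-0.0039,0],0],[[0.0104,-0.005,0],0],[[0.0131,-0.006,0],0]]'

```text
clock: 7.15
tool_pos: [0.5396, -0.1555, 0.1617]
orientation: [180.0, 0.0, -0.0]
force: [-0.3, -3.5, -1.0]
opening: 0.0233
gripper_force: 30.0
```

>>> send_rows --deltas '[[[0.0027,-0.0009,0],0],[[0.0055,-0.0016,0],0],[[0.0083,-0.0023,0],0],[[0.0111,-0.0028,0],0],[[0.014,-0.0032,0],0]]'

```text
clock: 7.57
tool_pos: [0.5511, -0.1525, 0.1617]
orientation: [-180.0, 0.0, -0.0]
force: [-2.9, -2.0, 0.6]
opening: 0.0235
gripper_force: 30.0
```

>>> send_rows --deltas '[[[0.0029,-0.0003,0],0],[[0.0057,-0.0005,0],0],[[0.0086,-0.0005,0],0],[[0.0115,-0.0005,0],0],[[0.0144,-0.0003,0],0]]'

```text
clock: 7.98
tool_pos: [0.5629, -0.1522, 0.1617]
orientation: [-180.0, -0.0, -0.0]
force: [-1.9, 1.4, 1.1]
opening: 0.0232
gripper_force: 30.0
```

>>> send_rows --deltas '[[[0.0028,0.0003,0],0],[[0.0057,0.0008,0],0],[[0.0085,0.0013,0],0],[[0.0113,0.002,0],0],[[0.0141,0.0028,0],0]]'

```text
clock: 8.4
tool_pos: [0.5744, -0.1544, 0.1617]
orientation: [-180.0, -0.0, -0.0]
force: [-0.2, 5.1, 0.2]
opening: 0.0236
gripper_force: 30.0
```

>>> send_rows --deltas '[[[0.0027,0.0009,0],0],[[0.0054,0.0019,0],0],[[0.0081,0.003,0],0],[[0.0107,0.0042,0],0],[[0.0132,0.0056,0],0]]'

```text
clock: 8.82
tool_pos: [0.5853, -0.1589, 0.1618]
orientation: [-180.0, -0.1, -0.0]
force: [0.4, 4.7, -0.7]
opening: 0.0233
gripper_force: 30.0
```

>>> send_rows --deltas '[[[0.0025,0.0014,0],0],[[0.0049,0.003,0],0],[[0.0073,0.0046,0],0],[[0.0096,0.0064,0],0],[[0.0118,0.0082,0],0]]'

```text
clock: 9.23
tool_pos: [0.5949, -0.1655, 0.1618]
orientation: [-180.0, -0.1, -0.0]
force: [2.1, 4.2, -0.9]
opening: 0.0237
gripper_force: 30.0
```

>>> send_rows --deltas '[[[0.0021,0.0019,0],0],[[0.0042,0.004,0],0],[[0.0061,0.0061,0],0],[[0.008,0.0083,0],0],[[0.0098,0.0105,0],0]]'

```text
clock: 9.65
tool_pos: [0.6028, -0.1741, 0.1618]
orientation: [-180.0, -0.1, -0.0]
force: [2.6, 4.8, -2.8]
opening: 0.0239
gripper_force: 30.0
```

>>> send_rows --deltas '[[[0.0017,0.0024,0],0],[[0.0033,0.0048,0],0],[[0.0047,0.0072,0],0],[[0.0061,0.0098,0],0],[[0.0074,0.0123,0],0]]'

```text
clock: 10.07
tool_pos: [0.6088, -0.184, 0.1618]
orientation: [-180.0, -0.1, -0.0]
force: [2.3, 4.4, -2.8]
opening: 0.0233
gripper_force: 30.0
```

>>> send_rows --deltas '[[[0.0011,0.0027,0],0],[[0.0022,0.0054,0],0],[[0.0031,0.0081,0],0],[[0.004,0.0108,0],0],[[0.0047,0.0136,0],0]]'

```text
clock: 10.48
tool_pos: [0.6125, -0.1951, 0.1618]
orientation: [180.0, -0.1, -0.0]
force: [4.7, 2.5, -3.1]
opening: 0.0232
gripper_force: 30.0
```

>>> send_rows --deltas '[[[0.0006,0.0029,0],0],[[0.001,0.0057,0],0],[[0.0014,0.0086,0],0],[[0.0016,0.0114,0],0],[[0.0017,0.0143,0],0]]'

```text
clock: 10.9
tool_pos: [0.6138, -0.2067, 0.1618]
orientation: [180.0, -0.1, -0.0]
force: [4.2, 2.0, -4.6]
opening: 0.0235
gripper_force: 30.0
```

>>> send_rows --deltas '[[[0,0.0029,0],0],[[-0.0001,0.0058,0],0],[[-0.0004,0.0086,0],0],[[-0.0007,0.0115,0],0],[[-0.0012,0.0143,0],0]]'

```text
clock: 11.32
tool_pos: [0.6126, -0.2183, 0.1618]
orientation: [180.0, -0.1, -0.0]
force: [5.2, 1.7, -4.3]
opening: 0.0236
gripper_force: 30.0
```

>>> send_rows --deltas '[[[-0.0006,0.0028,0],0],[[-0.0014,0.0056,0],0],[[-0.0022,0.0084,0],0],[[-0.0032,0.0111,0],0],[[-0.0042,0.0138,0],0]]'

```text
clock: 11.73
tool_pos: [0.609, -0.2294, 0.1618]
orientation: [180.0, -0.1, -0.0]
force: [5.8, 0.4, -4.4]
opening: 0.0237
gripper_force: 30.0
```

>>> send_rows --deltas '[[[-0.0012,0.0026,0],0],[[-0.0025,0.0052,0],0],[[-0.0039,0.0077,0],0],[[-0.0054,0.0101,0],0],[[-0.007,0.0125,0],0]]'

```text
clock: 12.15
tool_pos: [0.6064, -0.2346, 0.1619]
orientation: [-179.7, -0.5, -0.0]
force: [14.9, 34.0, -2.0]
opening: 0.0234
gripper_force: 30.0
```

The stop is met at a crank angle of about -30°, with about 37 N tangential force. I hold there and plan the two turns back.

>>> send_rows --deltas '[[[0,0,0],0],[[0,0,0],0],[[0,0,0],0],[[0,0,0],0],[[0,0,0],0]]'

```text
clock: 12.57
tool_pos: [0.6065, -0.2343, 0.1619]
orientation: [-179.7, -0.4, 0.0]
force: [12.5, 24.4, -3.9]
opening: 0.0234
gripper_force: 30.0
```

```bash
python3 - <<'E'
from h import *
o=ctrl.get_obs();print(o['clock'],o['tool_pos'],o['orientation'],o['force'])
E
python3 arc.py .5585 -.207 .6026 -.2385 6 1 -35|sed 's/ //g';python3 arc.py .5585 -.207 .6133 -.2118 12 6 -5|sed 's/ //g'
```

```text
12.5667 [ 0.60647176 -0.23429729  0.16187622] [-1.79727595e+02 -4.21298894e-01  4.09042383e-02] [12.51828174 24.44922492 -3.93437914]
[[[0.005,-0.006,0],0],[[0.0082,-0.0125,0],0],[[0.0106,-0.0193,0],0],[[0.0124,-0.0263,0],0],[[0.0134,-0.0334,0],0]]->a-5.0at[0.6133-0.2118]
[[[-0.0003,-0.0144,0],0],[[-0.0035,-0.0284,0],0],[[-0.0096,-0.0414,0],0],[[-0.0182,-0.0529,0],0],[[-0.0291,-0.0623,0],0]]->a55.0at[0.59-0.162]
[[[-0.0125,-0.007,0],0],[[-0.0263,-0.0112,0],0],[[-0.0406,-0.0124,0],0],[[-0.0549,-0.0107,0],0],[[-0.0685,-0.006,0],0]]->a115.0at[0.5352-0.1572]
[[[-0.0123,0.0074,0],0],[[-0.0228,0.0172,0],0],[[-0.031,0.029,0],0],[[-0.0366,0.0422,0],0],[[-0.0394,0.0563,0],0]]->a175.0at[0.5037-0.2022]
[[[0.0003,0.0144,0],0],[[0.0035,0.0284,0],0],[[0.0096,0.0414,0],0],[[0.0182,0.0529,0],0],[[0.0291,0.0623,0],0]]->a235.0at[0.527-0.252]
[[[0.0125,0.007,0],0],[[0.0263,0.0112,0],0],[[0.0406,0.0124,0],0],[[0.0549,0.0107,0],0],[[0.0685,0.006,0],0]]->a295.0at[0.5818-0.2568]
[[[0.0123,-0.0074,0],0],[[0.0228,-0.0172,0],0],[[0.031,-0.029,0],0],[[0.0366,-0.0422,0],0],[[0.0394,-0.0563,0],0]]->a355.0at[0.6133-0.2118]
```

>>> send_rows --deltas '[[[0.005,-0.006,0],0],[[0.0082,-0.0125,0],0],[[0.0106,-0.0193,0],0],[[0.0124,-0.0263,0],0],[[0.0134,-0.0334,0],0]]'

```text
clock: 12.98
tool_pos: [0.6136, -0.2124, 0.1618]
orientation: [180.0, -0.0, -0.1]
force: [3.0, -3.1, -3.1]
opening: 0.0233
gripper_force: 30.0
```

>>> send_rows --deltas '[[[-0.0003,-0.0144,0],0],[[-0.0035,-0.0284,0],0],[[-0.0096,-0.0414,0],0],[[-0.0182,-0.0529,0],0],[[-0.0291,-0.0623,0],0]]'

```text
clock: 13.4
tool_pos: [0.5896, -0.1613, 0.1618]
orientation: [-180.0, -0.0, -0.0]
force: [1.3, -2.3, -2.0]
opening: 0.0238
gripper_force: 30.0
```

>>> send_rows --deltas '[[[-0.0125,-0.007,0],0],[[-0.0263,-0.0112,0],0],[[-0.0406,-0.0124,0],0],[[-0.0549,-0.0107,0],0],[[-0.0685,-0.006,0],0]]'

```text
clock: 13.82
tool_pos: [0.5343, -0.1575, 0.1618]
orientation: [180.0, -0.0, 0.0]
force: [7.6, -10.2, -9.1]
opening: 0.0236
gripper_force: 30.0
```

>>> send_rows --deltas '[[[-0.0123,0.0074,0],0],[[-0.0228,0.0172,0],0],[[-0.031,0.029,0],0],[[-0.0366,0.0422,0],0],[[-0.0394,0.0563,0],0]]'

```text
clock: 14.23
tool_pos: [0.5039, -0.2019, 0.1619]
orientation: [-180.0, -0.2, -0.0]
force: [10.1, 0.8, -9.6]
opening: 0.0236
gripper_force: 30.0
```

>>> send_rows --deltas '[[[0.0003,0.0144,0],0],[[0.0035,0.0284,0],0],[[0.0096,0.0414,0],0],[[0.0182,0.0529,0],0],[[0.0291,0.0623,0],0]]'

```text
clock: 14.65
tool_pos: [0.5261, -0.2514, 0.1617]
orientation: [-179.9, 0.0, -0.1]
force: [1.7, 7.9, 0.1]
opening: 0.0234
gripper_force: 30.0
```

>>> send_rows --deltas '[[[0.0125,0.007,0],0],[[0.0263,0.0112,0],0],[[0.0406,0.0124,0],0],[[0.0549,0.0107,0],0],[[0.0685,0.006,0],0]]'

```text
clock: 15.07
tool_pos: [0.5818, -0.2571, 0.1617]
orientation: [180.0, 0.1, -0.1]
force: [-3.6, 1.8, 3.2]
opening: 0.0232
gripper_force: 30.0
```

>>> send_rows --deltas '[[[0.0123,-0.0074,0],0],[[0.0228,-0.0172,0],0],[[0.031,-0.029,0],0],[[0.0366,-0.0422,0],0],[[0.0394,-0.0563,0],0]]'

```text
clock: 15.48
tool_pos: [0.614, -0.211, 0.1617]
orientation: [180.0, 0.0, -0.0]
force: [-4.2, -1.7, 2.5]
opening: 0.0234
gripper_force: 30.0
```

>>> send_rows --deltas '[[[-0.0003,-0.0144,0],0],[[-0.0035,-0.0284,0],0],[[-0.0096,-0.0414,0],0],[[-0.0182,-0.0529,0],0],[[-0.0291,-0.0623,0],0]]'

```text
clock: 15.9
tool_pos: [0.5898, -0.1613, 0.1618]
orientation: [180.0, -0.0, -0.0]
force: [-0.8, -6.4, -1.0]
opening: 0.0234
gripper_force: 30.0
```

>>> send_rows --deltas '[[[-0.0125,-0.007,0],0],[[-0.0263,-0.0112,0],0],[[-0.0406,-0.0124,0],0],[[-0.0549,-0.0107,0],0],[[-0.0685,-0.006,0],0]]'

```text
clock: 16.32
tool_pos: [0.5354, -0.157, 0.1619]
orientation: [180.0, -0.2, -0.0]
force: [6.5, -8.5, -8.0]
opening: 0.0233
gripper_force: 30.0
```

>>> send_rows --deltas '[[[-0.0123,0.0074,0],0],[[-0.0228,0.0172,0],0],[[-0.031,0.029,0],0],[[-0.0366,0.0422,0],0],[[-0.0394,0.0563,0],0]]'

```text
clock: 16.73
tool_pos: [0.504, -0.202, 0.1618]
orientation: [-179.9, -0.1, -0.0]
force: [7.6, 2.1, -7.5]
opening: 0.0235
gripper_force: 30.0
```

```bash
python3 - <<'E'
from h import *
p=ctrl.snapshot("scene");o=ctrl.get_obs();print(o['clock'],o['tool_pos'],o['force'])
cv2.imwrite("pics/s3.png",cv2.resize(p['color'][190:350,150:350,::-1],None,fx=4,fy=3.7))
E
python3 arc.py .5585 -.207 .5818 -.2568 7.1 1 -65
```

```text
16.7833 [ 0.50390337 -0.20371268  0.16180612] [ 3.63619118 -2.12160884 -6.41937042]
[[[0.0074, -0.004, 0], 0], [[0.0143, -0.009, 0], 0], [[0.0206, -0.0148, 0], 0], [[0.0261, -0.0213, 0], 0], [[0.0307, -0.0284, 0], 0]] -> a -29.5 at [ 0.6064 -0.2341]
```

View pics/s3.png

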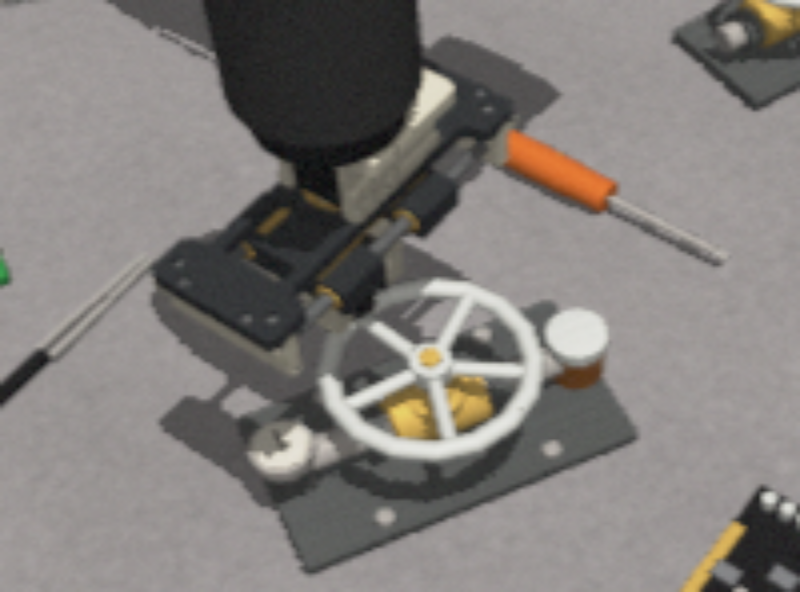

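The wheel has turned with the gripper: the spokes have moved around the hub at (430,358), the fingers are still at the rim near (345,310), and the bystanders look untouched. I finish the last 155.5°.

>>> send_rows --deltas '[[[0.0003,0.0144,0],0],[[0.0035,0.0284,0],0],[[0.0096,0.0414,0],0],[[0.0182,0.0529,0],0],[[0.0291,0.0623,0],0]]'

```text
clock: 17.2
tool_pos: [0.5274, -0.2525, 0.1617]
orientation: [-179.9, -0.0, -0.1]
force: [2.8, 10.3, -0.6]
opening: 0.0235
gripper_force: 30.0
```

>>> send_rows --deltas '[[[0.0125,0.007,0],0],[[0.0263,0.0112,0],0],[[0.0406,0.0124,0],0],[[0.0549,0.0107,0],0],[[0.0685,0.006,0],0]]'

```text
clock: 17.62
tool_pos: [0.5812, -0.2576, 0.1617]
orientation: [-180.0, 0.2, -0.1]
force: [-3.9, 4.2, 4.7]
opening: 0.0234
gripper_force: 30.0
```

>>> send_rows --deltas '[[[0.0074,-0.004,0],0],[[0.0143,-0.009,0],0],[[0.0206,-0.0148,0],0],[[0.0261,-0.0213,0],0],[[0.0307,-0.0284,0],0]]'

```text
clock: 18.03
tool_pos: [0.6068, -0.2344, 0.1617]
orientation: [180.0, 0.0, -0.0]
force: [-1.7, -1.2, 0.2]
opening: 0.0236
gripper_force: 30.0
```

>>> send_rows --deltas '[[[0,0,0],0],[[0,0,0],0],[[0,0,0],0],[[0,0,0],0],[[0,0,0],0]]'

```text
clock: 18.45
tool_pos: [0.6067, -0.2344, 0.1618]
orientation: [-180.0, -0.0, -0.0]
force: [0.6, 1.8, -0.1]
opening: 0.0238
gripper_force: 30.0
```

>>> send_rows --deltas '[[[0,0,0],0],[[0,0,0],0],[[0,0,0],0],[[0,0,0],0],[[0,0,0],0]]'

```text
clock: 18.87
tool_pos: [0.6066, -0.2345, 0.1618]
orientation: [180.0, -0.0, -0.0]
force: [-0.1, 1.4, -0.6]
opening: 0.0234
gripper_force: 30.0
```

Run:
```python
from h import *
p=ctrl.snapshot("scene");o=ctrl.get_obs();print(o['clock'],o['tool_pos'],o['force'],o['qvel'])
cv2.imwrite("pics/s4.png",cv2.resize(p['color'][190:350,150:350,::-1],None,fx=4,fy=3.7))
```

```text
18.9167 [ 0.6066042  -0.2345398   0.16179428] [ 0.32803031  0.54683833 -0.68264155] [ 0.05986964  0.06095219 -0.06878655 -0.00425171 -0.03588788  0.04515624]
```

View pics/s4.png

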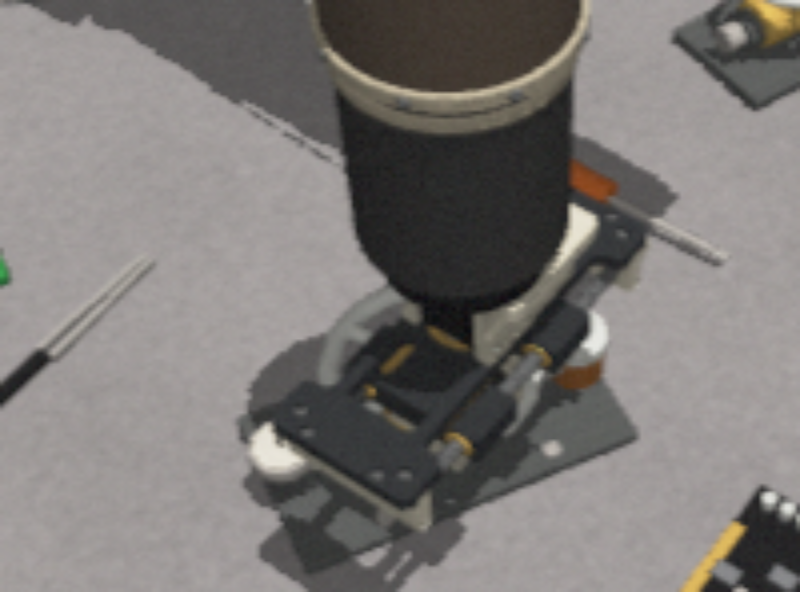

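The gripper covers the wheel at crop (400,420), the TCP is back where it was at the stop, and the sleeve is held at 23.4 mm opening with 30 N. I hand the job in.

```bash
python3 -c "
from plant import ctrl
print(ctrl.close_job())"
```

```text
the job is handed in; nothing more can be done
None
```

I wound the purge-gas valve shut to its stop, held it there, then backed it off two full turns; it is at rest with the gripper still holding the crank, and the job is handed in (no verdict came back).

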